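# Dip the setting tool and hold a belt tensioner compressed past its ratchet

## Task

On this car-parts stall, take the setting tool (the one with the thick straight barrel handle) out of the wooden tool stand and dip its steel tip well down into the small open pot of assembly paste. Then, touching the tensioner fixture with nothing but the tool, press its tip down on the lipped pad of the sprung tensioner arm, past the click of the ratchet pawl and on until the arm is fully down, and finish while still gripping the tool and holding the arm pressed down there. Leave the pot and everything else on the table where they are.

Things in the scene. Friction and masses are not known exactly. Their poses are not given: they have to be found in the camera images.
- setting_tool: setting tool, 140 mm long, 0.12 kg, upright in one of the stand's holes: bare steel rod 10 mm in diameter, 75 mm long, below; straight dark wooden barrel handle 26 mm in diameter, 65 mm long, above. Origin at the rod's lower end (the tip), z up along the tool; handle from z = 75 to 140 mm. In the stand the tip is 15 mm above the table
- tool_tip (a point): the lower end of the setting tool's rod, the tip (same point as its body's origin)
- stand: fixed light wooden block 80 x 210 x 50 mm (x, y, z), three upright square holes 12 mm wide, 35 mm deep, in a row along its y at -65, 0 and 65 mm; origin at the centre of its underside. Each hole holds a tool; which is where varies. It stands on the robot's left or right, the fixture on the other side
- pot: small open round aluminium pot, loose, 0.3 kg, standing on the table between the stand and the fixture: mouth 68 mm outside diameter, wall 4 mm, 45 mm high. Origin at the centre of its underside, z up
- fixture: fixed tensioner fixture; origin at the centre of its base's underside. Base 120 x 250 x 12 mm (x, y, z); upright aluminium plate on it at x = -46 to -38 mm, top at z = 130 mm. On the plate's +x side: steel arm with black idler pulley, pivot at y = 20, z = 95 mm, reaching 100 mm to -y to the push pad; brass pawl slider at the +y end; idler block under the pad
- tensioner (a joint): angle of the sprung arm, rad: 0 = released, pad end up; grows as the pad is pressed down; level at 0.3; hard stop, fully down, at 0.6. Takes 3 N (at 0) to 9 N (at 0.6) at the pad, 1 to 4 N more while the pawl is being pushed aside (0.03 to 0.15). Clicks at 0.35 to 0.4; let go beyond that, the arm returns only to about 0.36, where the pawl holds it
- pawl (a joint): travel of the brass pawl slider, m: 0 = forward, pushed out to about 0.007 as the arm's tail passes, springs back to 0 at the click
- pad_top (a point): centre of the top face of the square steel push pad on the outer end of the tensioner arm, where the tool presses. Pad 46 x 46 mm, with a lip 5 mm high and 3 mm thick round its top (40 mm free inside). About 136 mm above the table when released (pad tilted 0.3 rad), sinking about 59 mm to the stop and drifting up to 8 mm to the fixture's -y on the arm's arc
- ball_tool: bystander in the stand: a tool with the same rod and a wooden ball handle 36 mm in diameter, 110 mm long; origin at its lower end
- slim_tool: bystander in the stand: a tool with the same rod and a slim wooden handle 14 mm in diameter, 130 mm long; origin at its lower end
- carton_a: bystander: parts carton 75 x 100 x 70 mm, origin under its centre
- carton_b: bystander: parts carton 70 x 90 x 60 mm, origin under its centre
- knob_a: bystander: wooden gear knob 48 mm wide, 54 mm high, beyond the pot; origin under its centre
- knob_b: bystander: wooden gear knob 48 mm wide, 54 mm high, between the robot and the pot; origin under its centre
- fuel_filter: bystander: aluminium fuel filter 60 mm wide, 90 mm high; origin under its centre
- wheel_nut: bystander: steel wheel nut 34 mm wide, 34 mm high; origin under its centre
Not all that is in view belongs to the job. Leave any blue or green look-alike of the pot alone. What is shaped like the setting_tool but turquoise is not meant.

How it is judged (in metres and radians):
On the way, in this order (a step that is already met when the one before it is completed fails the run):
1. the held setting tool's tip is dipped in the pot (z of tool_tip in the frame of pot below 0.028 m and horizontal distance between tool_tip and pot below 0.03 m and contact force between the fingers and setting_tool above 3 N), for 0.1 s.
2. the tool has pushed the tensioner arm past the click, down to its stop (value of joint tensioner above 0.49 rad and value of joint pawl below 0.003 m and contact force between setting_tool and fixture above 2.5 N and distance between tool_tip and pad_top below 0.03 m and contact force between the fingers and setting_tool above 3 N), for 0.2 s.
At the end, for the whole second after the job is handed in: Gripper holds the tool (over 3 N); its tip presses the pad (over 2.5 N, within 30 mm of the centre); the arm stands still (under 0.1 rad/s) beyond 0.49 rad, pawl forward (under 3 mm); pot upright (0.2 rad) within 40 mm of its start, other tools and bystanders within 30 mm (all of step 2 and velocity of joint tensioner between -0.1 and 0.1 rad/s and distance of pot from where it was at the start of the episode below 0.04 m and angle between pot's own z axis and vertical below 0.2 rad and distance of each of ball_tool, slim_tool, carton_a, carton_b, knob_a, knob_b, fuel_filter, wheel_nut from where it was at the start of the episode below 0.03 m); the arm keeps its last pose, push and grip.
It fails at once if the pot is tipped or pushed more than 40 mm (distance of pot from where it was at the start of the episode above 0.04 m or angle between pot's own z axis and vertical above 0.5 rad).
It fails at once if the gripper or the robot's arm touches the tensioner fixture (contact force between any of the fingers, the arm and fixture above 2 N).
It fails at once if another tool or a bystander is moved more than 30 mm (distance of any of ball_tool, slim_tool, carton_a, carton_b, knob_a, knob_b, fuel_filter, wheel_nut from where it was at the start of the episode above 0.03 m).
It also fails if it takes over 54 s, if anything falls off the work surface, if the arm or the gripper's body presses on something with over 40 N, if the wrist force passes 120 N, or if a joint passes its speed limit or range.

## Robot

A 6-joint arm with a two-finger parallel gripper is mounted at the origin on the work surface. World frame = base frame: x ahead of the robot, y to its left, z up, the work surface at z = 0. Lengths are in m, angles in degrees, forces in N, time in s.
With the tool pointing down it reaches from about 0.4 to 0.825 m from the base axis. Payload 7 kg.
Tool frame: the origin (TCP) lies at the very end of the fingers, on their centre line; the grasp point (between the pads) lies 19 mm behind it; z points along the fingers, y is the line along which they close (so a half turn about z gives the same grasp; the last joint's range is limited). The gripper opens to 88 mm and grips with 3 to 60 N. Pads are 19 mm wide; open, the fingers measure 130 mm over their backs; the gripper's body (78 mm by 193 mm) begins 47 mm behind the grasp point.
Start: joints at [-53.566, 20.546, 0.682, 0, -70.136, -16.507], TCP at [0.23, -0.635, 0.227] pointing down, gripper open.
Joint ranges: [-176.03, 176.03], [-82.01, 121.73], [-58.28, 71.71], [-173.87, 95.51], [-174.79, -0.11], [-173.66, 173.66]. Speed limits (degrees/s): [136.94, 136.94, 172.46, 180, 180, 180].

## Interface

Orientations are given as [roll, pitch, yaw] about the fixed x, y, z axes, in that order (R = Rz(yaw) Ry(pitch) Rx(roll)).
In Python, from plant import ctrl, cams, workorder gives the robot as it stands.
- The arm moves only by the tool play_rows, never from a script. Its argument "motion" is a list of rows, each an object of numbers: "x", "y", "z": the shift along the tool's x, y, z normalised to -1 to 1, where 1 is 0.025 m; "rx", "ry", "rz": the turn, a rotation vector about the tool's x, y, z normalised to -1 to 1, where 1 is 4 degrees. A call has 1 to 20 rows; each row shifts and turns the commanded pose from where the row before left it, along the tool's axes as they then stand; what a row does not reach is not made up. A row lasts 1/8 s, in which the tool goes at most 62.5 mm and 10.7 degrees, less where a joint would pass 70% of its speed; a pose out of reach is approached as far as the arm can. A call with a number of a shift or a turn outside -1 to 1 is refused whole. A call with a gripper value outside its range is refused whole. "fingers" is the opening, from -1 (shut) to 1 (fully open), set as the call begins (left out, the last holds). The fingers move at their own pace and stop on an object; the grip force is fixed at half the most. Time passes only in rows, so rows that do not move let the fingers close. It gives the time, the measured TCP pose, the force, the opening and the grip force at its end, in the units of the state.
- ctrl.get_obs(): the state, without advancing time (a new reading comes with each control period).
- cams.snapshot(name): name is "scene" or "top" or "wrist"; returns the picture (420x560x3 uint8, blue, green, red); there is no depth.
- cams.get_calibration(name): a dict with "vertical_fov" (degrees; the focal length in pixels is half the picture's height over the tangent of half this angle, whatever the lens; pixels are square), "cx", "cy" (the principal point, pixels), "position" and "rotation" of the camera in the world. Camera axes: x right, y up, looking along -z (the intrinsics and any distortion apply to the point x, -y, -z); pixel columns grow to the right and rows downward; lengths in m; the calibration is good to about 2 mm. The wrist camera is an equidistant fisheye: a pixel r from the principal point sees the ray r / f radians off the axis. A picture is of the moment at which its call begins: read the wrist's pose just before it. get_calibration takes no time and is no camera call; for the wrist camera it gives the pose at the moment of the call.
- workorder.close_job(): hands the job in; it is judged then, once.
The state is a dict: "clock": time; "joint_pos": joint angles; "qvel": joint speeds; "tau": joint torques, N m; "tool_pos": TCP position; "orientation": TCP orientation; "force": force on the tool from outside, world axes, zero at the start; "moment": the same for the moment, N m; "opening": finger opening in m; "gripper_force": force on a finger pad.
Only numpy, scipy, OpenCV 4.12 (cv2) and the standard library are available. Lean on these libraries where they do the work, as an engineer would, in place of code of your own. Each camera call takes 0.05 s, during which the arm holds its last target. There are 200 camera calls.

## Working session

There is one attempt and no reset: what is moved stays moved. The work goes in short steps, Python scripts to look and compute and a tool call to move; the robot and the scene stay as the last step left them, time stands still between calls to the robot, and variables do not carry over. Pictures are saved under pics/ and viewed, at most 11 in all, crops included, and the job is handed in when it is done.

Besides the shell and the picture viewer there is one more tool, called as name([rows], argument=value, ...), one row to a line, values as JSON. play_rows: Moves the arm, as the interface text tells. Its arguments: {"type":"object","properties":{"motion":{"type":"array"},"fingers":{"type":"number"}},"required":["motion"]}

```bash
mkdir -p pics; ls
python3 - <<'E'
from plant import ctrl,cams
import cv2,pprint
for n in("scene","top"):
    cv2.imwrite(f"pics/{n}0.png",cams.snapshot(n)); pprint.pprint(cams.get_calibration(n))
o=ctrl.get_obs();pprint.pprint(o)
E
```

```text
pics
{'cx': 282.6922935454228,
 'cy': 207.68393893188284,
 'position': array([1.18757824, 0.09528378, 0.70258254]),
 'rotation': array([ 45.06580823,  -0.61067976, 100.3558213 ]),
 'vertical_fov': 52.014168195165716}
{'cx': 284.80227849742806,
 'cy': 205.71569065923273,
 'position': array([ 0.45830253, -0.01422271,  1.41345354]),
 'rotation': array([  5.03472636,   0.39259981, -91.22024007]),
 'vertical_fov': 43.2892526611557}
{'clock': 0.1,
 'force': array([ 0.39474654,  0.1966191 , -0.13473877]),
 'gripper_force': 0.0,
 'joint_pos': array([-5.35657367e+01,  2.05877755e+01,  6.39532253e-01, -1.75561315e-02,
       -7.01369047e+01, -1.65069483e+01]),
 'moment': array([-0.0275422 ,  0.04504146, -0.00171489]),
 'opening': 0.08757907513408547,
 'orientation': array([ 1.79913672e+02, -8.37083049e-03, -1.60078656e+02]),
 'qvel': array([-0.01219472, -0.0747711 ,  0.20358826,  0.14894801,  0.00472706,
        0.02852158]),
 'tau': array([-9.43532068e-04, -5.84161413e+01,  2.93751866e+01,  7.01546922e+00,
        1.01580354e-02, -8.15697581e-05]),
 'tool_pos': array([ 0.2298823 , -0.63418118,  0.22571581])}
```

View pics/scene0.png

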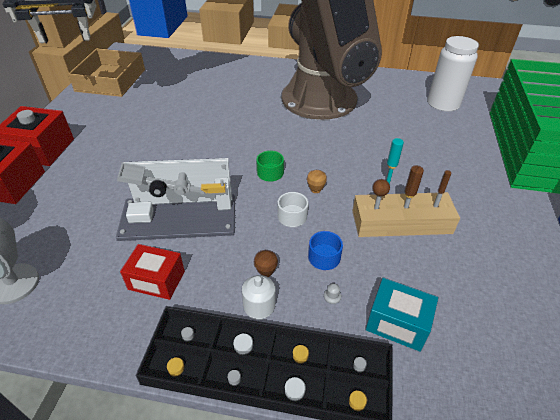

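View pics/top0.png

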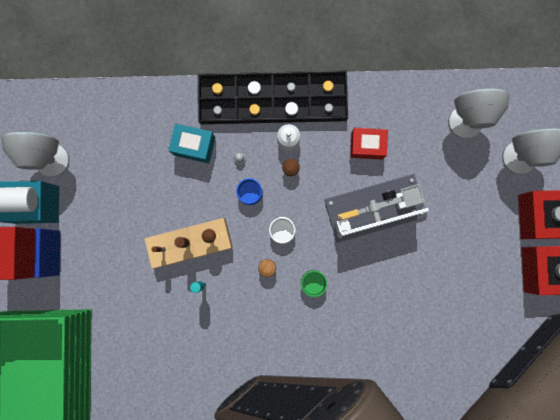

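Candidates for the setting tool in the scene picture are the ball tool (380,188), a thick barrel (413,180), the slim tool (444,180) and a turquoise look-alike (395,155). I choose the dark barrel in the middle hole. The pot is the aluminium one, at scene (293,209) and top (283,231). The green and blue ones are decoys. I'll take close crops to check.

Run:
```python
import cv2
s=cv2.imread("pics/scene0.png");t=cv2.imread("pics/top0.png")
cv2.imwrite("pics/c1.png",cv2.resize(s[130:250,340:470],None,fx=5,fy=5,interpolation=cv2.INTER_CUBIC))
cv2.imwrite("pics/c2.png",cv2.resize(t[170:320,140:340],None,fx=4,fy=4,interpolation=cv2.INTER_CUBIC))
cv2.imwrite("pics/c3.png",cv2.resize(t[160:260,310:440],None,fx=6,fy=6,interpolation=cv2.INTER_CUBIC))
cv2.imwrite("pics/c4.png",cv2.resize(s[140:250,110:320],None,fx=3.8,fy=3.8,interpolation=cv2.INTER_CUBIC))
```

```text
(no output)
```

View pics/c1.png

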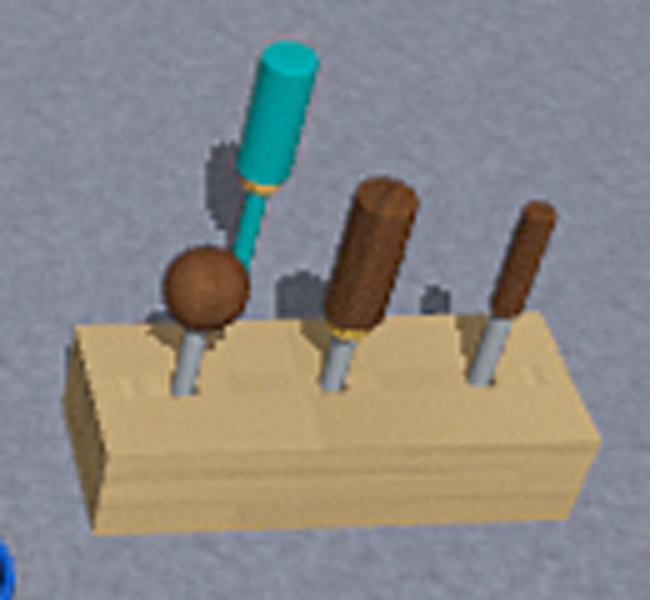

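View pics/c2.png

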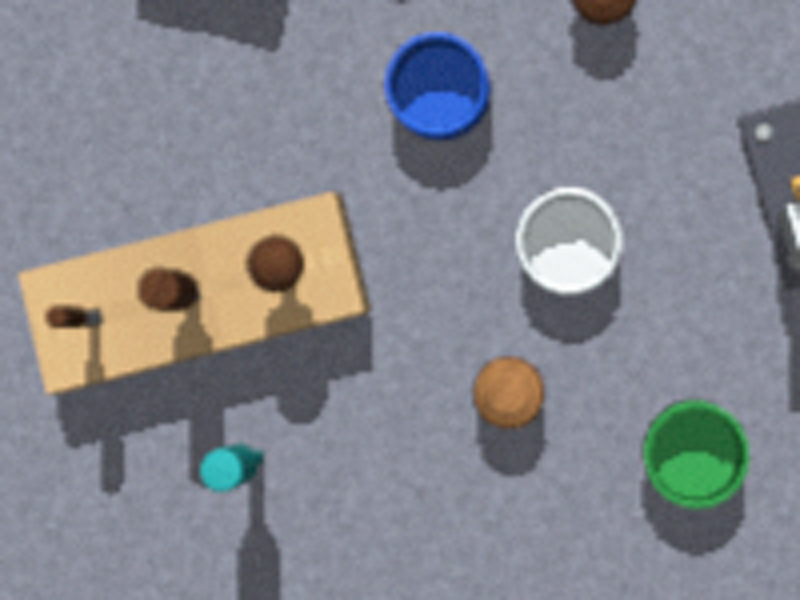

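View pics/c3.png

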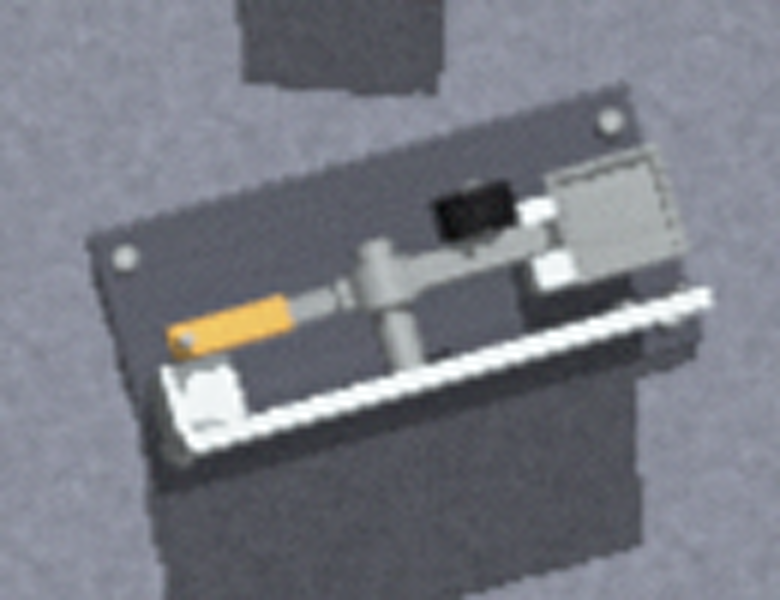

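View pics/c4.png

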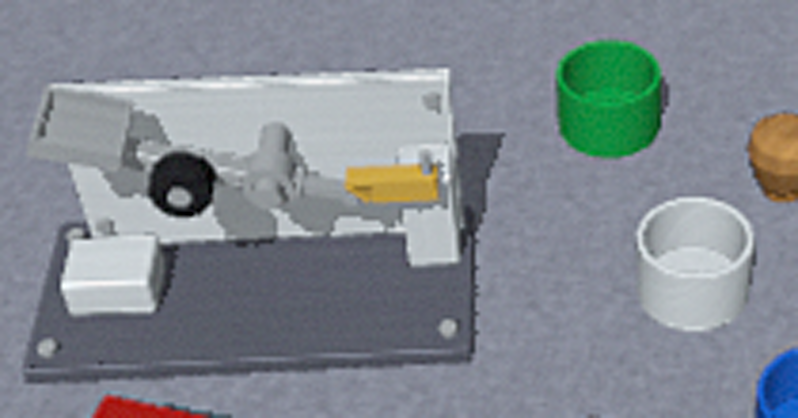

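The close crop confirms it. The dark thick barrel with the brass ferrule sits in the middle hole: top at c1 (388,193), rod at the hole at c1 (334,390). The pot's mouth is centred at c2 (569,240). The pad is centred at about c3 (617,213) and c4 (82,125), and it's at the far -y end.

```bash
cat > h.py <<'E'
import numpy as np
from scipy.spatial.transform import Rotation as R
from plant import ctrl,cams
def ray(n,u,v):
    c=cams.get_calibration(n); f=210/np.tan(np.radians(c['vertical_fov']/2))
    a,b=(u-c['cx']),(v-c['cy'])
    if n=='wrist':
        r=np.hypot(a,b); th=r/f; d=np.array([a/r*np.sin(th),-b/r*np.sin(th),-np.cos(th)])
    else: d=np.array([a/f,-b/f,-1])
    return np.array(c['position']),R.from_euler('xyz',c['rotation'],degrees=True).apply(d)
def atz(n,p,z):
    o,d=ray(n,*p); return o+d*(z-o[2])/d[2]
def tri(p,q):
    (o,d),(e,f)=ray('scene',*p),ray('top',*q)
    s=np.linalg.lstsq(np.c_[d,-f],e-o,rcond=None)[0]
    a,b=o+s[0]*d,e+s[1]*f; return (a+b)/2,np.linalg.norm(a-b)
def crop(p,off,k): return (np.array(p)+.5)/k-.5+np.array(off)
E
python3 - <<'E'
from h import *
np.set_printoptions(precision=4,suppress=True)
c1=lambda *p:crop(p,(340,130),5);c2=lambda *p:crop(p,(140,170),4);c3=lambda *p:crop(p,(310,160),6);c4=lambda *p:crop(p,(110,140),3.8)
print('tool top',atz('scene',c1(388,193),.155),atz('top',c2(158,289),.155),tri(c1(388,193),c2(158,289)))
print('hole',atz('scene',c1(334,390),.05))
print('slim hole',atz('scene',c1(482,382),.05),'ball',atz('scene',c1(186,393),.05))
S=[atz('top',c2(*p),.05) for p in((20,273),(334,193),(368,311),(48,393))];print('stand',np.array(S),np.mean(S,0))
print('pot',atz('top',c2(569,240),.045),atz('scene',c4(695,238),.045),tri(c4(695,238),c2(569,240)))
print('pad',tri(c4(82,125),c3(617,213)),atz('top',c3(617,213),.136))
print('base',*[atz('top',c3(*p),.012) for p in((90,240),(630,85))],*[atz('scene',c4(*p),.012) for p in((472,355),(28,372))])
print('plate',*[atz('top',c3(*p),.13) for p in((195,445),(712,297))],*[atz('scene',c4(*p),.13) for p in((448,70),(48,86))])
print('turq',atz('top',c2(222,468),.14))
E
```

```text
tool top [0.4859 0.2457 0.155 ] [0.4886 0.2449 0.155 ] (array([0.4886, 0.2448, 0.157 ]), np.float64(0.0005730497791622384))
hole [0.4918 0.2464 0.05  ]
slim hole [0.4746 0.3098 0.05  ] ball [0.5059 0.1836 0.05  ]
stand [[0.5033 0.3555 0.05  ]
 [0.5506 0.1525 0.05  ]
 [0.4741 0.1315 0.05  ]
 [0.4261 0.3374 0.05  ]] [0.4885 0.2443 0.05  ]
pot [0.5172 0.0015 0.045 ] [0.5173 0.0018 0.045 ] (array([0.5171, 0.0016, 0.0448]), np.float64(0.0003343750812104951))
pad (array([ 0.5899, -0.3171,  0.1386]), np.float64(0.00020332690247550124)) [ 0.5901 -0.3176  0.136 ]
base [ 0.596  -0.1134  0.012 ] [ 0.66   -0.3553  0.012 ] [ 0.6009 -0.1108  0.012 ] [ 0.6597 -0.3496  0.012 ]
plate [ 0.5004 -0.1451  0.13  ] [ 0.5557 -0.356   0.13  ] [ 0.4973 -0.1438  0.13  ] [ 0.5534 -0.3558  0.13  ]
turq [0.3816 0.2102 0.14  ]
```

play_rows([
  {"rz": -1,"z": -0.1},
  {"rz": -1,"z": -0.1},
  {"rz": -1,"z": -0.1},
  {"rz": -1,"z": -0.1},
  {"rz": -1,"z": -0.1},
  {"rz": -1,"z": -0.1},
  {"rz": -1,"z": -0.1},
  {"rz": -1,"z": -0.1},
  {"rz": -1,"z": -0.1},
  {"rz": -1,"z": -0.1},
  {"rz": -1,"z": -0.1},
  {"rz": -1,"z": -0.1},
  {"rz": -1,"z": -0.1},
  {"rz": -1,"z": -0.1},
  {"rz": -1,"z": -0.1},
  {"rz": -1,"z": -0.1},
  {"rz": -1,"z": -0.1},
  {"rz": -1,"z": -0.1},
  {"rz": -1,"z": -0.1},
  {"rz": -0.8,"z": -0.1},
], fingers=1)

```text
$.motion[0]: bad value
```

```bash
cat >> h.py <<'E'
def shift(a,b):
    "rows' worth (25 mm) in the tool axes of the measured orientation, from a to b"
    m=R.from_euler('xyz',ctrl.get_obs()['orientation'],degrees=True)
    return m.inv().apply(np.array(b)-np.array(a))/.025
E
python3 - <<'E'
from h import *
np.set_printoptions(precision=4,suppress=True)
print('turq',tri(crop((290,60),(340,130),5),crop((222,468),(140,170),4)))
o=ctrl.get_obs();p=o['tool_pos'];print(o['clock'],p,o['orientation'],o['joint_pos'])
a=[.48,-.3,.28];b=[.4885,.2447,.26]
print(shift(p,a),shift(a,b))
E
```

```text
turq (array([0.3816, 0.2105, 0.14  ]), np.float64(0.0005858515881905214))
0.1 [ 0.2299 -0.6342  0.2257] [ 179.9137   -0.0084 -160.0787] [-53.5657  20.5878   0.6395  -0.0176 -70.1369 -16.5069]
[-13.9603   9.1617  -2.1596] [-7.7436 20.3672  0.8296]
```

play_rows([
  {"x": 0,"y": 0,"z": -0.1,"rx": 0,"ry": 0,"rz": -1},
  {"x": 0,"y": 0,"z": -0.1,"rx": 0,"ry": 0,"rz": -1},
  {"x": 0,"y": 0,"z": -0.1,"rx": 0,"ry": 0,"rz": -1},
  {"x": 0,"y": 0,"z": -0.1,"rx": 0,"ry": 0,"rz": -1},
  {"x": 0,"y": 0,"z": -0.1,"rx": 0,"ry": 0,"rz": -1},
  {"x": 0,"y": 0,"z": -0.1,"rx": 0,"ry": 0,"rz": -1},
  {"x": 0,"y": 0,"z": -0.1,"rx": 0,"ry": 0,"rz": -1},
  {"x": 0,"y": 0,"z": -0.1,"rx": 0,"ry": 0,"rz": -1},
  {"x": 0,"y": 0,"z": -0.1,"rx": 0,"ry": 0,"rz": -1},
  {"x": 0,"y": 0,"z": -0.1,"rx": 0,"ry": 0,"rz": -1},
  {"x": 0,"y": 0,"z": -0.1,"rx": 0,"ry": 0,"rz": -1},
  {"x": 0,"y": 0,"z": -0.1,"rx": 0,"ry": 0,"rz": -1},
  {"x": 0,"y": 0,"z": -0.1,"rx": 0,"ry": 0,"rz": -1},
  {"x": 0,"y": 0,"z": -0.1,"rx": 0,"ry": 0,"rz": -1},
  {"x": 0,"y": 0,"z": -0.1,"rx": 0,"ry": 0,"rz": -1},
  {"x": 0,"y": 0,"z": -0.1,"rx": 0,"ry": 0,"rz": -1},
  {"x": 0,"y": 0,"z": -0.1,"rx": 0,"ry": 0,"rz": -1},
  {"x": 0,"y": 0,"z": -0.1,"rx": 0,"ry": 0,"rz": -1},
  {"x": 0,"y": 0,"z": -0.1,"rx": 0,"ry": 0,"rz": -1},
  {"x": 0,"y": 0,"z": -0.1,"rx": 0,"ry": 0,"rz": -1},
], fingers=1)

```text
clock: 2.6
tool_pos: [0.2299, -0.6343, 0.276]
orientation: [180.0, 0.1, -79.9]
force: [0.0, 0.0, 0.1]
opening: 0.0878
gripper_force: 0.0
```

Run:
```python
from h import *
np.set_printoptions(precision=4,suppress=True)
o=ctrl.get_obs();p=o['tool_pos'];print(o['clock'],p,o['orientation'],o['joint_pos'])
a=[.48,-.3,.28];b=[.4885,.2447,.26]
print(shift(p,a),shift(a,b))
```

```text
2.6 [ 0.2299 -0.6343  0.276 ] [179.9848   0.0599 -79.9421] [-53.5656  19.1806   5.0884  -0.0134 -75.9681  63.6268]
[-11.4202 -12.1836  -0.1497] [-21.3929  -4.1401   0.8213]
```

play_rows([
  {"x": -0.88,"y": -0.94,"z": 0,"rx": 0,"ry": 0,"rz": 0},
  {"x": -0.88,"y": -0.94,"z": 0,"rx": 0,"ry": 0,"rz": 0},
  {"x": -0.88,"y": -0.94,"z": 0,"rx": 0,"ry": 0,"rz": 0},
  {"x": -0.88,"y": -0.94,"z": 0,"rx": 0,"ry": 0,"rz": 0},
  {"x": -0.88,"y": -0.94,"z": 0,"rx": 0,"ry": 0,"rz": 0},
  {"x": -0.88,"y": -0.94,"z": 0,"rx": 0,"ry": 0,"rz": 0},
  {"x": -0.88,"y": -0.94,"z": 0,"rx": 0,"ry": 0,"rz": 0},
  {"x": -0.88,"y": -0.94,"z": 0,"rx": 0,"ry": 0,"rz": 0},
  {"x": -0.88,"y": -0.94,"z": 0,"rx": 0,"ry": 0,"rz": 0},
  {"x": -0.88,"y": -0.94,"z": 0,"rx": 0,"ry": 0,"rz": 0},
  {"x": -0.88,"y": -0.94,"z": 0,"rx": 0,"ry": 0,"rz": 0},
  {"x": -0.88,"y": -0.94,"z": 0,"rx": 0,"ry": 0,"rz": 0},
  {"x": -0.88,"y": -0.94,"z": 0,"rx": 0,"ry": 0,"rz": 0},
  {"x": -0.97,"y": -0.19,"z": 0,"rx": 0,"ry": 0,"rz": 0},
  {"x": -0.97,"y": -0.19,"z": 0,"rx": 0,"ry": 0,"rz": 0},
  {"x": -0.97,"y": -0.19,"z": 0,"rx": 0,"ry": 0,"rz": 0},
  {"x": -0.97,"y": -0.19,"z": 0,"rx": 0,"ry": 0,"rz": 0},
  {"x": -0.97,"y": -0.19,"z": 0,"rx": 0,"ry": 0,"rz": 0},
  {"x": -0.97,"y": -0.19,"z": 0,"rx": 0,"ry": 0,"rz": 0},
  {"x": -0.97,"y": -0.19,"z": 0,"rx": 0,"ry": 0,"rz": 0},
])

```text
clock: 5.1
tool_pos: [0.4848, -0.1264, 0.2763]
orientation: [180.0, 0.0, -80.1]
force: [0.2, -0.0, 0.2]
opening: 0.0875
gripper_force: 0.0
```

play_rows([
  {"x": -0.97,"y": -0.19,"z": 0,"rx": 0,"ry": 0,"rz": 0},
  {"x": -0.97,"y": -0.19,"z": 0,"rx": 0,"ry": 0,"rz": 0},
  {"x": -0.97,"y": -0.19,"z": 0,"rx": 0,"ry": 0,"rz": 0},
  {"x": -0.97,"y": -0.19,"z": 0,"rx": 0,"ry": 0,"rz": 0},
  {"x": -0.97,"y": -0.19,"z": 0,"rx": 0,"ry": 0,"rz": 0},
  {"x": -0.97,"y": -0.19,"z": 0,"rx": 0,"ry": 0,"rz": 0},
  {"x": -0.97,"y": -0.19,"z": 0,"rx": 0,"ry": 0,"rz": 0},
  {"x": -0.97,"y": -0.19,"z": 0,"rx": 0,"ry": 0,"rz": 0},
  {"x": -0.97,"y": -0.19,"z": 0,"rx": 0,"ry": 0,"rz": 0},
  {"x": -0.97,"y": -0.19,"z": 0,"rx": 0,"ry": 0,"rz": 0},
  {"x": -0.97,"y": -0.19,"z": 0,"rx": 0,"ry": 0,"rz": 0},
  {"x": -0.97,"y": -0.19,"z": 0,"rx": 0,"ry": 0,"rz": -0.75},
])

```text
clock: 6.6
tool_pos: [0.4908, 0.17, 0.2763]
orientation: [180.0, -0.0, -77.0]
force: [0.7, 0.3, 0.0]
opening: 0.0874
gripper_force: 0.0
```

Run:
```python
from h import *
np.set_printoptions(precision=4,suppress=True)
o=ctrl.get_obs();p=o['tool_pos'];print(o['clock'],p,o['orientation'],o['joint_pos'])
print(shift(p,[.4885,.2447,.106]))
```

```text
6.6 [0.4908 0.17   0.2763] [179.964   -0.0043 -77.018 ] [ 40.7599   4.0491 -14.1187  -0.0136 -71.8661 -27.7737]
[-2.9347 -0.5857  6.81  ]
```

play_rows([
  {"x": -0.98,"y": -0.2,"z": 0,"rx": 0,"ry": 0,"rz": 0},
  {"x": -0.98,"y": -0.2,"z": 0,"rx": 0,"ry": 0,"rz": 0},
  {"x": -0.98,"y": -0.2,"z": 0,"rx": 0,"ry": 0,"rz": 0},
  {"x": 0,"y": 0,"z": 0.9,"rx": 0,"ry": 0,"rz": 0},
  {"x": 0,"y": 0,"z": 0.9,"rx": 0,"ry": 0,"rz": 0},
  {"x": 0,"y": 0,"z": 0,"rx": 0,"ry": 0,"rz": 0},
])

```text
clock: 7.35
tool_pos: [0.4884, 0.2442, 0.2299]
orientation: [179.8, -0.1, -77.1]
force: [-0.1, 0.1, 0.8]
opening: 0.0874
gripper_force: 0.0
```

Run:
```python
from h import *
import cv2
np.set_printoptions(precision=4,suppress=True)
o=ctrl.get_obs();p=o['tool_pos'];print(o['clock'],p,o['orientation'])
print(shift(p,[.4885,.2447,.106]))
c=cams.get_calibration('wrist');print(c)
f=210/np.tan(np.radians(c['vertical_fov']/2))
for q in([.4885,.2447,.155],[.4885,.2447,.09],p):
    d=R.from_euler('xyz',c['rotation'],degrees=True).inv().apply(np.array(q)-c['position']); th=np.arccos(-d[2]/np.linalg.norm(d)); r=np.hypot(d[0],d[1])
    print(q,c['cx']+f*th*d[0]/r,c['cy']-f*th*d[1]/r)
cv2.imwrite('pics/w1.png',cams.snapshot('wrist'))
```

```text
7.35 [0.4884 0.2442 0.2299] [179.8179  -0.0969 -77.0675]
[-0.0288 -0.0234  4.9574]
{'vertical_fov': 65.70646984690485, 'cx': 282.80610762700076, 'cy': 213.62945575958528, 'position': array([0.5066, 0.166 , 0.3885]), 'rotation': array([ -17.1427,   -0.1406, -167.0521])}
[0.4885, 0.2447, 0.155] 282.1114363648611 224.57057341324722
[0.4885, 0.2447, 0.09] 282.08327156053366 202.2171069510711
[0.4884 0.2442 0.2299] 282.52375680655246 268.6350020179891
```

View pics/w1.png

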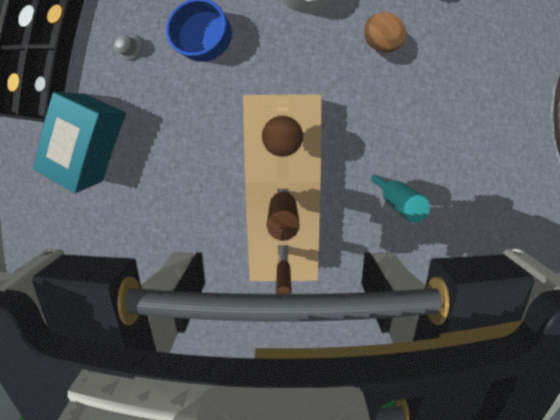

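The wrist view shows the barrel's top at (282,224), exactly as predicted. The fingers straddle it with the neighbouring tools clear, so I go down and grip.

play_rows([
  {"x": 0,"y": 0,"z": 0.99,"rx": 0,"ry": 0,"rz": 0},
  {"x": 0,"y": 0,"z": 0.99,"rx": 0,"ry": 0,"rz": 0},
  {"x": 0,"y": 0,"z": 0.99,"rx": 0,"ry": 0,"rz": 0},
  {"x": 0,"y": 0,"z": 0.99,"rx": 0,"ry": 0,"rz": 0},
  {"x": 0,"y": 0,"z": 0.99,"rx": 0,"ry": 0,"rz": 0},
  {"x": 0,"y": 0,"z": 0,"rx": 0,"ry": 0,"rz": 0},
])

```text
clock: 8.15
tool_pos: [0.4891, 0.244, 0.1074]
orientation: [179.9, -0.1, -77.1]
force: [-0.5, -0.4, 0.5]
opening: 0.0878
gripper_force: 0.0
```

play_rows([
  {"x": 0,"y": 0,"z": 0,"rx": 0,"ry": 0,"rz": 0},
  {"x": 0,"y": 0,"z": 0,"rx": 0,"ry": 0,"rz": 0},
  {"x": 0,"y": 0,"z": 0,"rx": 0,"ry": 0,"rz": 0},
  {"x": 0,"y": 0,"z": 0,"rx": 0,"ry": 0,"rz": 0},
  {"x": 0,"y": 0,"z": 0,"rx": 0,"ry": 0,"rz": 0},
  {"x": 0,"y": 0,"z": 0,"rx": 0,"ry": 0,"rz": 0},
  {"x": 0,"y": 0,"z": 0,"rx": 0,"ry": 0,"rz": 0},
], fingers=-1)

```text
clock: 9.02
tool_pos: [0.4893, 0.2442, 0.1078]
orientation: [180.0, -0.0, -77.1]
force: [-0.3, -0.3, -0.7]
opening: 0.0257
gripper_force: 30.0
```

play_rows([
  {"x": 0,"y": 0,"z": -0.4,"rx": 0,"ry": 0,"rz": 0},
  {"x": 0,"y": 0,"z": -0.8,"rx": 0,"ry": 0,"rz": 0},
  {"x": 0,"y": 0,"z": -1,"rx": 0,"ry": 0,"rz": 0},
  {"x": 0,"y": 0,"z": -1,"rx": 0,"ry": 0,"rz": 0},
  {"x": 0,"y": 0,"z": -1,"rx": 0,"ry": 0,"rz": 0},
  {"x": 0,"y": 0,"z": -1,"rx": 0,"ry": 0,"rz": 0},
  {"x": 0,"y": 0,"z": -0.8,"rx": 0,"ry": 0,"rz": 0},
  {"x": 0,"y": 0,"z": 0,"rx": 0,"ry": 0,"rz": 0},
])

```text
clock: 10.02
tool_pos: [0.4899, 0.2447, 0.2598]
orientation: [-179.8, 0.1, -77.1]
force: [0.0, -0.1, -1.6]
opening: 0.0258
gripper_force: 30.0
```

Run:
```python
from h import *
import cv2
np.set_printoptions(precision=4,suppress=True)
o=ctrl.get_obs();p=o['tool_pos'];print(o['clock'],p,o['orientation'],o['opening'],o['gripper_force'])
print(shift(p,[.5172,.0016,p[2]]))
a=cams.snapshot('wrist');b=cams.snapshot('scene')
cv2.imwrite('pics/w2.png',np.vstack([a[:300],b[60:350]]))
```

```text
10.025 [0.4899 0.2447 0.2598] [-179.8222    0.0964  -77.0653] 0.02582101031741337 29.969834983348846
[ 9.7215  1.1129 -0.0198]
```

View pics/w2.png

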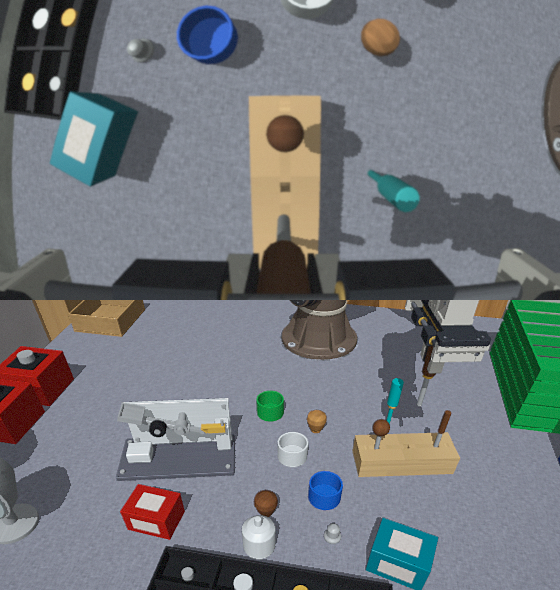

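The tool is held straight (tip visible at (283,222) in the wrist view), and the other tools are undisturbed. On to the pot.

play_rows([
  {"x": 0.97,"y": 0.11,"z": 0,"rx": 0,"ry": 0,"rz": 0},
  {"x": 0.97,"y": 0.11,"z": 0,"rx": 0,"ry": 0,"rz": 0},
  {"x": 0.97,"y": 0.11,"z": 0,"rx": 0,"ry": 0,"rz": 0},
  {"x": 0.97,"y": 0.11,"z": 0,"rx": 0,"ry": 0,"rz": 0},
  {"x": 0.97,"y": 0.11,"z": 0,"rx": 0,"ry": 0,"rz": 0},
  {"x": 0.97,"y": 0.11,"z": 0,"rx": 0,"ry": 0,"rz": 0},
  {"x": 0.97,"y": 0.11,"z": 0,"rx": 0,"ry": 0,"rz": 0},
  {"x": 0.97,"y": 0.11,"z": 0,"rx": 0,"ry": 0,"rz": 0},
  {"x": 0.97,"y": 0.11,"z": 0,"rx": 0,"ry": 0,"rz": 0},
  {"x": 0.97,"y": 0.11,"z": 0,"rx": 0,"ry": 0,"rz": 0},
  {"x": 0,"y": 0,"z": 0.8,"rx": 0,"ry": 0,"rz": 0},
  {"x": 0,"y": 0,"z": 0.8,"rx": 0,"ry": 0,"rz": 0},
  {"x": 0,"y": 0,"z": 0.8,"rx": 0,"ry": 0,"rz": 0},
  {"x": 0,"y": 0,"z": 0,"rx": 0,"ry": 0,"rz": 0},
])

```text
clock: 11.88
tool_pos: [0.515, 0.0006, 0.1958]
orientation: [179.7, -0.0, -77.1]
force: [-0.1, 0.0, -0.2]
opening: 0.0259
gripper_force: 30.0
```

Run:
```python
from h import *
np.set_printoptions(precision=4,suppress=True)
o=ctrl.get_obs();p=o['tool_pos'];print(o['clock'],p,o['orientation'])
print(shift(p,[.5172,.0016,.0926+.018]))
```

```text
11.875 [0.515  0.0006 0.1958] [179.7389  -0.0164 -77.1168]
[-0.0207 -0.1094  3.4084]
```

play_rows([
  {"x": 0,"y": 0,"z": 0.9,"rx": 0,"ry": 0,"rz": 0},
  {"x": 0,"y": -0.1,"z": 0.9,"rx": 0,"ry": 0,"rz": 0},
  {"x": 0,"y": 0,"z": 0.9,"rx": 0,"ry": 0,"rz": 0},
  {"x": 0,"y": 0,"z": 0.7,"rx": 0,"ry": 0,"rz": 0},
  {"x": 0,"y": 0,"z": 0,"rx": 0,"ry": 0,"rz": 0},
  {"x": 0,"y": 0,"z": 0,"rx": 0,"ry": 0,"rz": 0},
  {"x": 0,"y": 0,"z": 0,"rx": 0,"ry": 0,"rz": 0},
])

```text
clock: 12.75
tool_pos: [0.5198, 0.0024, 0.1139]
orientation: [-179.9, 0.0, -77.1]
force: [-0.0, -0.9, -0.2]
opening: 0.0253
gripper_force: 30.0
```

Run:
```python
from h import *
import cv2
o=ctrl.get_obs();print(o['clock'],o['tool_pos'],o['force'],o['gripper_force'])
b=cams.snapshot('scene');cv2.imwrite('pics/s2.png',cv2.resize(b[50:250,180:440],None,fx=3,fy=3,interpolation=cv2.INTER_CUBIC))
```

```text
12.75 [0.51981517 0.00239787 0.11387597] [-0.03158546 -0.93605143 -0.23320784] 29.97005581855774
```

View pics/s2.png

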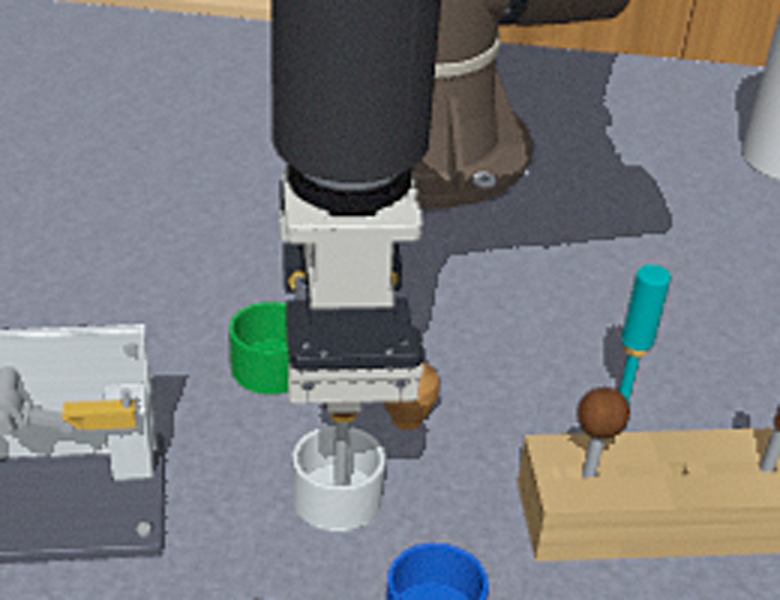

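The rod is inside the pot, near its centre, with the tip at about z 0.021. I'll go 5 mm deeper for margin, then lift and turn.

play_rows([
  {"x": 0,"y": 0,"z": 0.2,"rx": 0,"ry": 0,"rz": 0},
  {"x": 0,"y": 0,"z": 0,"rx": 0,"ry": 0,"rz": 0},
  {"x": 0,"y": 0,"z": 0,"rx": 0,"ry": 0,"rz": 0},
  {"x": 0,"y": 0,"z": 0,"rx": 0,"ry": 0,"rz": 0},
])

```text
clock: 13.3
tool_pos: [0.5192, 0.0023, 0.1079]
orientation: [-180.0, -0.0, -77.1]
force: [-0.2, -0.1, -0.2]
opening: 0.0254
gripper_force: 30.0
```

play_rows([
  {"x": 0,"y": 0,"z": -0.8,"rx": 0,"ry": 0,"rz": 0},
  {"x": 0,"y": 0,"z": -1,"rx": 0,"ry": 0,"rz": 0},
  {"x": 0,"y": 0,"z": -1,"rx": 0,"ry": 0,"rz": 0},
  {"x": 0,"y": 0,"z": -1,"rx": 0,"ry": 0,"rz": 0},
  {"x": 0,"y": 0,"z": -1,"rx": 0,"ry": 0,"rz": 1},
  {"x": 0,"y": 0,"z": -1,"rx": 0,"ry": 0,"rz": 1},
  {"x": 0,"y": 0,"z": -1,"rx": 0,"ry": 0,"rz": 1},
  {"x": 0,"y": 0,"z": 0,"rx": 0,"ry": 0,"rz": 1},
  {"x": 0,"y": 0,"z": 0,"rx": 0,"ry": 0,"rz": 1},
  {"x": 0,"y": 0,"z": 0,"rx": 0,"ry": 0,"rz": 1},
  {"x": 0,"y": 0,"z": 0,"rx": 0,"ry": 0,"rz": 1},
  {"x": 0,"y": 0,"z": 0,"rx": 0,"ry": 0,"rz": 1},
  {"x": 0,"y": 0,"z": 0,"rx": 0,"ry": 0,"rz": 1},
  {"x": 0,"y": 0,"z": 0,"rx": 0,"ry": 0,"rz": 1},
  {"x": 0,"y": 0,"z": 0,"rx": 0,"ry": 0,"rz": 1},
  {"x": 0,"y": 0,"z": 0,"rx": 0,"ry": 0,"rz": 1},
  {"x": 0,"y": 0,"z": 0,"rx": 0,"ry": 0,"rz": 1},
  {"x": 0,"y": 0,"z": 0,"rx": 0,"ry": 0,"rz": 1},
  {"x": 0,"y": 0,"z": 0,"rx": 0,"ry": 0,"rz": 1},
  {"x": 0,"y": 0,"z": 0,"rx": 0,"ry": 0,"rz": 1},
])

```text
clock: 15.8
tool_pos: [0.5191, 0.0023, 0.2778]
orientation: [180.0, 0.0, -141.2]
force: [0.3, -0.5, -1.8]
opening: 0.026
gripper_force: 30.0
```

play_rows([
  {"x": 0,"y": 0,"z": 0,"rx": 0,"ry": 0,"rz": 1},
  {"x": 0,"y": 0,"z": 0,"rx": 0,"ry": 0,"rz": 1},
  {"x": 0,"y": 0,"z": 0,"rx": 0,"ry": 0,"rz": 1},
  {"x": 0,"y": 0,"z": 0,"rx": 0,"ry": 0,"rz": 1},
  {"x": 0,"y": 0,"z": 0,"rx": 0,"ry": 0,"rz": 1},
  {"x": 0,"y": 0,"z": 0,"rx": 0,"ry": 0,"rz": 1},
  {"x": 0,"y": 0,"z": 0,"rx": 0,"ry": 0,"rz": 0},
])

```text
clock: 16.68
tool_pos: [0.5191, 0.0023, 0.2778]
orientation: [180.0, -0.0, -165.0]
force: [0.2, -0.3, -0.8]
opening: 0.0254
gripper_force: 30.0
```

Run:
```python
from h import *
np.set_printoptions(precision=4,suppress=True)
o=ctrl.get_obs();p=o['tool_pos'];print(o['clock'],p,o['orientation'],o['joint_pos'],o['force'],o['gripper_force'])
print(shift(p,[.590,-.3174,.283]))
```

```text
16.675 [0.5191 0.0023 0.2778] [ 179.9976   -0.008  -165.0432] [ 21.9326   3.9517 -14.0321  -0.0035 -72.0239 -96.9747] [ 0.219  -0.2773 -0.8493] 29.970403611660004
[  0.5593 -13.0857  -0.2092]
```

play_rows([
  {"x": 0.04,"y": -0.95,"z": 0,"rx": 0,"ry": 0,"rz": 0},
  {"x": 0.04,"y": -0.95,"z": 0,"rx": 0,"ry": 0,"rz": 0},
  {"x": 0.04,"y": -0.95,"z": 0,"rx": 0,"ry": 0,"rz": 0},
  {"x": 0.04,"y": -0.95,"z": 0,"rx": 0,"ry": 0,"rz": 0},
  {"x": 0.04,"y": -0.95,"z": 0,"rx": 0,"ry": 0,"rz": 0},
  {"x": 0.04,"y": -0.95,"z": 0,"rx": 0,"ry": 0,"rz": 0},
  {"x": 0.04,"y": -0.95,"z": 0,"rx": 0,"ry": 0,"rz": 0},
  {"x": 0.04,"y": -0.95,"z": 0,"rx": 0,"ry": 0,"rz": 0},
  {"x": 0.04,"y": -0.95,"z": 0,"rx": 0,"ry": 0,"rz": 0},
  {"x": 0.04,"y": -0.95,"z": 0,"rx": 0,"ry": 0,"rz": 0},
  {"x": 0.04,"y": -0.95,"z": 0,"rx": 0,"ry": 0,"rz": 0},
  {"x": 0.04,"y": -0.95,"z": 0,"rx": 0,"ry": 0,"rz": 0},
  {"x": 0.04,"y": -0.95,"z": 0,"rx": 0,"ry": 0,"rz": 0},
  {"x": 0.04,"y": -0.95,"z": 0,"rx": 0,"ry": 0,"rz": 0},
  {"x": 0,"y": 0,"z": 0.6,"rx": 0,"ry": 0,"rz": 0},
  {"x": 0,"y": 0,"z": 0.4,"rx": 0,"ry": 0,"rz": 0},
  {"x": 0,"y": 0,"z": 0,"rx": 0,"ry": 0,"rz": 0},
])

```text
clock: 18.8
tool_pos: [0.5907, -0.3221, 0.2514]
orientation: [179.9, -0.1, -165.0]
force: [0.2, 0.4, -1.3]
opening: 0.0258
gripper_force: 30.0
```

Run:
```python
from h import *
import cv2
np.set_printoptions(precision=4,suppress=True)
o=ctrl.get_obs();p=o['tool_pos'];print(o['clock'],p,o['orientation'],o['force'],o['gripper_force'])
print(shift(p,[.591,-.3213,.0926+.077]))
w=cams.snapshot('wrist');b=cams.snapshot('scene')
cv2.imwrite('pics/s3.png',np.hstack([cv2.resize(b[80:250,70:260],None,fx=2.1,fy=2.1,interpolation=cv2.INTER_CUBIC),cv2.resize(w[60:260,180:410],(400,357))]))
```

```text
18.8 [ 0.5907 -0.3221  0.2514] [ 179.9225   -0.1122 -165.049 ] [ 0.2375  0.4106 -1.2937] 29.970276653766632
[-0.0267  0.0218  3.2735]
```

View pics/s3.png

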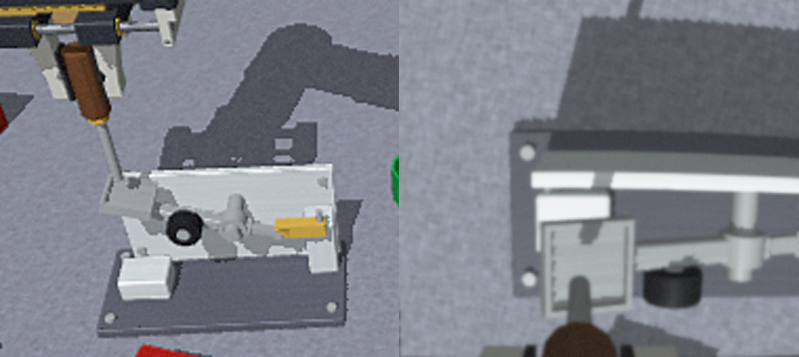

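The tip hovers inside the lip, slightly to -y of the pad's centre as intended. Pressing now.

play_rows([
  {"x": 0,"y": 0,"z": 0.4,"rx": 0,"ry": 0,"rz": 0},
  {"x": 0,"y": 0,"z": 0.3,"rx": 0,"ry": 0,"rz": 0},
  {"x": 0,"y": 0,"z": 0.2,"rx": 0,"ry": 0,"rz": 0},
  {"x": 0,"y": 0,"z": 0.2,"rx": 0,"ry": 0,"rz": 0},
  {"x": 0,"y": 0,"z": 0.2,"rx": 0,"ry": 0,"rz": 0},
  {"x": 0,"y": 0,"z": 0,"rx": 0,"ry": 0,"rz": 0},
])

```text
clock: 19.65
tool_pos: [0.592, -0.3239, 0.2219]
orientation: [-179.8, 0.1, -165.1]
force: [-1.1, -2.8, 5.4]
opening: 0.0254
gripper_force: 30.0
```

play_rows([
  {"x": 0,"y": 0,"z": 0.2,"rx": 0,"ry": 0,"rz": 0},
  {"x": 0,"y": 0,"z": 0.2,"rx": 0,"ry": 0,"rz": 0},
  {"x": 0,"y": 0,"z": 0.2,"rx": 0,"ry": 0,"rz": 0},
  {"x": 0,"y": 0,"z": 0.2,"rx": 0,"ry": 0,"rz": 0},
  {"x": 0,"y": 0,"z": 0.2,"rx": 0,"ry": 0,"rz": 0},
  {"x": 0,"y": 0,"z": 0,"rx": 0,"ry": 0,"rz": 0},
])

```text
clock: 20.4
tool_pos: [0.5925, -0.3241, 0.1969]
orientation: [-179.8, 0.1, -165.1]
force: [1.2, -3.9, 4.7]
opening: 0.026
gripper_force: 30.0
```

Run:
```python
from h import *
import cv2
np.set_printoptions(precision=4,suppress=True)
o=ctrl.get_obs();p=o['tool_pos'];print(o['clock'],p,o['orientation'],o['force'],o['gripper_force'])
w=cams.snapshot('wrist');b=cams.snapshot('scene')
cv2.imwrite('pics/s4.png',np.hstack([cv2.resize(b[80:250,70:260],None,fx=2.1,fy=2.1,interpolation=cv2.INTER_CUBIC),cv2.resize(w[60:260,180:410],(400,357))]))
```

```text
20.4 [ 0.5925 -0.3241  0.1969] [-179.7935    0.1415 -165.0575] [ 1.1726 -3.9126  4.742 ] 30.00708371400833
```

play_rows([
  {"x": 0,"y": 0,"z": 0.2,"rx": 0,"ry": 0,"rz": 0},
  {"x": 0,"y": 0,"z": 0.2,"rx": 0,"ry": 0,"rz": 0},
  {"x": 0,"y": 0,"z": 0.2,"rx": 0,"ry": 0,"rz": 0},
  {"x": 0,"y": 0,"z": 0.2,"rx": 0,"ry": 0,"rz": 0},
  {"x": 0,"y": 0,"z": 0.1,"rx": 0,"ry": 0,"rz": 0},
  {"x": 0,"y": 0,"z": 0,"rx": 0,"ry": 0,"rz": 0},
])

```text
clock: 21.25
tool_pos: [0.5926, -0.3237, 0.1747]
orientation: [-179.8, 0.1, -165.0]
force: [0.3, -2.5, 7.1]
opening: 0.0253
gripper_force: 30.0
```

play_rows([
  {"x": 0,"y": 0,"z": 0.1,"rx": 0,"ry": 0,"rz": 0},
  {"x": 0,"y": 0,"z": 0.1,"rx": 0,"ry": 0,"rz": 0},
  {"x": 0,"y": 0,"z": 0,"rx": 0,"ry": 0,"rz": 0},
  {"x": 0,"y": 0,"z": 0,"rx": 0,"ry": 0,"rz": 0},
])

```text
clock: 21.75
tool_pos: [0.5926, -0.3235, 0.1704]
orientation: [-179.8, 0.2, -165.0]
force: [-0.9, -1.4, 9.9]
opening: 0.0253
gripper_force: 30.0
```

Run:
```python
from h import *
import cv2
np.set_printoptions(precision=4,suppress=True)
o=ctrl.get_obs();p=o['tool_pos'];print(o['clock'],p,o['orientation'],o['force'],o['gripper_force'])
w=cams.snapshot('wrist');b=cams.snapshot('scene')
cv2.imwrite('pics/s5.png',np.hstack([cv2.resize(b[80:250,70:260],None,fx=2.1,fy=2.1,interpolation=cv2.INTER_CUBIC),cv2.resize(w[60:260,180:410],(400,357))]))
```

```text
21.75 [ 0.5926 -0.3235  0.1704] [-179.8212    0.1717 -165.0363] [-0.8579 -1.383   9.9381] 29.96983051300049
```

View pics/s5.png

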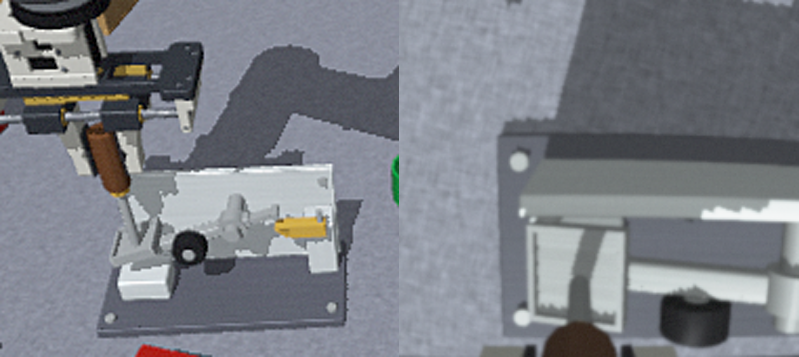

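The arm is tilted down past level, the pad is close over the block and the pawl is forward. I'll press a little further to confirm the stop by the rise in force.

play_rows([
  {"x": 0,"y": 0,"z": 0.1,"rx": 0,"ry": 0,"rz": 0},
  {"x": 0,"y": 0,"z": 0,"rx": 0,"ry": 0,"rz": 0},
  {"x": 0,"y": 0,"z": 0,"rx": 0,"ry": 0,"rz": 0},
])

```text
clock: 22.22
tool_pos: [0.593, -0.3236, 0.1699]
orientation: [-179.7, 0.2, -165.0]
force: [-3.4, 1.6, 20.1]
opening: 0.0254
gripper_force: 30.0
```

play_rows([
  {"x": 0,"y": 0,"z": 0.06,"rx": 0,"ry": 0,"rz": 0},
  {"x": 0,"y": 0,"z": 0,"rx": 0,"ry": 0,"rz": 0},
  {"x": 0,"y": 0,"z": 0,"rx": 0,"ry": 0,"rz": 0},
  {"x": 0,"y": 0,"z": 0,"rx": 0,"ry": 0,"rz": 0},
])

```text
clock: 22.72
tool_pos: [0.5934, -0.3237, 0.1696]
orientation: [-179.7, 0.3, -165.0]
force: [-3.9, 2.6, 25.7]
opening: 0.0259
gripper_force: 30.0
```

The force jumped from 10 N to 26 N with under 1 mm of travel, so the arm is on its stop. I'll ease off slightly and then hand in.

play_rows([
  {"x": 0,"y": 0,"z": -0.05,"rx": 0,"ry": 0,"rz": 0},
  {"x": 0,"y": 0,"z": 0,"rx": 0,"ry": 0,"rz": 0},
  {"x": 0,"y": 0,"z": 0,"rx": 0,"ry": 0,"rz": 0},
  {"x": 0,"y": 0,"z": 0,"rx": 0,"ry": 0,"rz": 0},
  {"x": 0,"y": 0,"z": 0,"rx": 0,"ry": 0,"rz": 0},
])

```text
clock: 23.35
tool_pos: [0.5931, -0.3236, 0.1698]
orientation: [-179.7, 0.3, -165.0]
force: [-2.1, 1.6, 21.5]
opening: 0.0258
gripper_force: 30.0
```

Run:
```python
from plant import ctrl,workorder
o=ctrl.get_obs();print(o['clock'],o['tool_pos'],o['force'],o['gripper_force'])
if 12<o['force'][2]<35 and o['gripper_force']>20: print(workorder.close_job())
```

```text
23.35 [ 0.59312939 -0.32362073  0.1698469 ] [-2.06343723  1.60739903 21.53288875] 29.974517226219177
the job is handed in; nothing more can be done
None
```

I dipped the setting tool in the pot, pressed the tensioner arm past the click to its stop, and handed the job in at 23.4 s with the tool still gripped (30 N) and pressing down at about 21 N; no verdict was returned.

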